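# Clamp the re-glued walnut box in the F-clamp

### The arm

A 6-joint arm with a two-finger parallel gripper is mounted at the origin on a cart in front of the work surface, level with it; the furniture and walls round the work are solid. World frame = base frame: x ahead of the robot, y to its left, z up, the work surface at z = 0. Lengths are in m, angles in degrees, forces in N, time in s.
With the tool pointing down it reaches from about 0.325 to 0.775 m from the base axis. Payload 9.3 kg.
Tool frame: the origin (TCP) lies where the fingers leave the gripper's body, on its centre line; the fingertips stand 73 mm ahead of it and the grasp point (between the pads) lies 54 mm ahead of it; z points along the fingers, y is the line along which they close (so a half turn about z gives the same grasp; the last joint's range is limited). The gripper opens to 85 mm and grips with 20 to 120 N. Pads are 22 mm wide; open, the fingers measure 114 mm over their backs; the gripper's body (76 mm by 85 mm) begins 54 mm behind the grasp point. The pads swing forward as they close: fully open they stand 13 mm farther back than shut.
Start: joints at [66.543, 14.817, 1.232, 76.415, 0, 81.257], TCP at [0.14, 0.532, 0.304] pointing down, gripper open.
Joint ranges: [-174.27, 174.27], [-52.1, 104.24], [-59.71, 78.15], [-110.17, 111.67], [-87.03, 83.33], [-180, 180]. Speed limits (degrees/s): [127.2, 127.2, 159.86, 180, 180, 180].

### API

Orientations are given as a 3x3 rotation matrix whose columns are the frame's x, y, z axes.
In Python, from cell import r, viewer, order gives the robot as it stands. The module is installed in compiled form; this text tells all that it offers.
- The arm moves only by the tool drive_tool, never from a script. Its argument "deltas" is a list of rows, each an object with "travel": the shift along the tool's x, y, z in cm, a list of three; "twist": the turn, a rotation vector about the tool's x, y, z in rad, a list of three; "fingers": the finger opening in cm, from 0 to 8.54. In form: [{"travel": [tx, ty, tz], "twist": [ax, ay, az], "fingers": fingers}, ...]. A call has exactly 5 rows; each row is the pose to reach, as a shift and turn from the pose commanded when the call began, along the tool's axes at that moment; what a row does not reach only later rows make up. A row lasts 1/8 s, in which the tool goes at most 62.5 mm and 10.7 degrees, less where a joint would pass 70% of its speed; a pose out of reach is approached as far as the arm can. A call with a gripper value outside its range is refused whole. The fingers move at their own pace and stop on an object; "squeeze" is the grip in N (left out, the last holds). Time passes only in rows, so rows that repeat a pose let the fingers close, or fill a call up. It gives the time, the measured TCP pose, the force, the opening and the grip force at its end, in the units of the state.
- r.get_obs(): the state, without advancing time (a new reading comes with each control period).
- viewer.grab_frame(name): name is "side" or "top" or "wrist"; returns the picture (400x640x3 uint8, red, green, blue); there is no depth.
- viewer.get_calibration(name): a dict with "camera_matrix" (3x3 intrinsics, pixels), "cam_to_world" (4x4, takes a point from camera to world coordinates); the wrist camera has in their place "tool_from_camera" (4x4, takes a point from camera to tool coordinates, whose origin is the TCP and whose axes are the flange's). Camera axes: x right, y up, looking along -z (the intrinsics and any distortion apply to the point x, -y, -z); pixel columns grow to the right and rows downward; lengths in m; the calibration is good to about 2 mm. A picture is of the moment at which its call begins: read the wrist's pose just before it. get_calibration takes no time and is no camera call.
- order.finish_job(): hands the job in; it is judged then, once.
The state is a dict: "time_s": time; "joints": joint angles; "qd": joint speeds; "joint_efforts": joint torques, N m; "position": TCP position; "tool_rot": TCP orientation; "contact_force": force on the tool from outside, world axes, zero at the start; "torque": the same for the moment, N m; "finger_gap": finger opening in m; "finger_force": force on a finger pad.
Only numpy, scipy, OpenCV 4.12 (cv2) and the standard library are available. Lean on these libraries where they do the work, as an engineer would, in place of code of your own. Each camera call takes 0.05 s, during which the arm holds its last target. There are 200 camera calls.

### The job

The lid of the walnut box has been re-glued and must set under pressure. Push the red sliding jaw of the upright F-clamp down the bar, pushing close to the bar, until its foot sits on the lid and the jaw tilts and binds; then turn the wooden handle clockwise until the box is firmly held with about 20 N of squeeze (between 12 and 35 N), and let go. Never squeeze so hard that the lid would dent (50 N), keep the box where it is, and leave the things around it alone.

Things in the scene. Friction and masses are not known exactly. Their poses are not given: they have to be found in the camera images.
- clamp: Fixed clamp stand: plywood base board 200 x 150 x 18 mm on the table, with an upright flat steel bar (16 mm in x, 8 mm in y), its top 165 mm above the table. Origin: on the table under the bar's axis; z up; the board runs from 165 mm before the bar (-x, work side) to 35 mm behind it.
- jaw: Red sliding jaw, loose on the bar: sleeve 30 mm high and 24 mm wide round the bar, 0.8 mm play all round: it tilts 3 degrees either way. Origin: underside of the sleeve on its axis, z up. Its arm (16 mm wide) reaches along -x to the screw, 85 mm from the bar. Idle, it stays up, drooping to the screw. Near the bar a push of 4 to 15 N slides it; pushed far out it jams.
- thumb_pad (a point): Centre of the black thumb pad (18 x 18 mm) on the jaw's flat shoulder (24 mm wide), 23.5 mm from the bar's axis, 30 mm above the jaw's origin: push here. It starts 137 to 155 mm above the table. After the foot meets the lid (pad near 122 mm) it goes a few mm further while the jaw tilts screw side up; near 115 to 119 mm the jaw binds and the push climbs past 10 N.
- handle (a point): Middle of the round wooden screw handle (upright, 28 mm diameter, 36 mm high, red mark on top) on the screw's axis. It pivots up to 0.2 rad about a point 24 mm below this one. The screw passes down through the arm to a black rubber foot of 32 mm diameter, its underside 74 mm below this point. While the foot stands on the box, the handle keeps its height as it turns. Let go, the squeeze eases by up to a third.
- screw (a joint): Turn of the screw, rad: 0 to 0.2 at the start, 2.8 is the end stop; it grows when the handle turns clockwise seen from above, 5 mm of feed per rad. The first 1 to 1.5 rad take up the jaw's tilt lightly; then the squeeze climbs about 60 N per rad. Turning free takes 0.1 N m, under load more; held still, the screw pushes back about 0.005 N m per N of squeeze.
- walnut_box: Loose walnut keepsake box, shut, lying on the base board under the foot: lid 84 x 120 mm, top of the lid 57 mm above its underside (75 mm above the table). Origin: underside; the lid's centre is 5 mm towards the box's own +x.
- mug: White mug, 83 mm high, bystander; origin at its underside.
- tealight: Tealight in a metal cup, 38 mm diameter, 20 mm high, bystander; origin at its underside.
- hare2: Dark figurine of a sitting hare, 36 x 50 x 102 mm, bystander; origin at its underside.

How it is judged:
By the outcome, as a careful person would: the job done as asked, in the order asked, and still so for the second after the job is handed in, with the robot touching nothing.
It also fails if it takes over 61 s, if anything falls off the work surface, if the arm or the gripper's body presses on something with over 40 N, if the wrist force passes 120 N, or if a joint passes its speed limit or range.

## Working session

There is one attempt and no reset: what is moved stays moved. The work goes in short steps, Python scripts to look and compute and a tool call to move; the robot and the scene stay as the last step left them, time stands still between calls to the robot, and variables do not carry over. Pictures are saved under pics/ and viewed, at most 10 in all, crops included, and the job is handed in when it is done.

Besides the shell and the picture viewer there is one more tool, called after "Emit:" as name([rows], argument=value, ...), one row to a line, values as JSON. drive_tool: Moves the arm, as the interface text tells. Its arguments: {"type":"object","properties":{"deltas":{"type":"array"},"squeeze":{"type":"number"}},"required":["deltas"]}

```bash
mkdir -p pics; python3 - <<'E'
from cell import r, viewer, order
import cv2,numpy as np
o=r.get_obs()
for k in ("time_s","position","tool_rot","contact_force","finger_gap"): print(k,o[k])
ims=[]
for n in("side","top","wrist"):
    im=viewer.grab_frame(n); np.save(f"pics/{n}0.npy",im); cv2.imwrite(f"pics/{n}0.png",im[:,:,::-1])
    print(n,viewer.get_calibration(n))
E
```

```text
time_s 0.0
position [0.13959685 0.53179403 0.30327333]
tool_rot [[-9.67218474e-01  2.53945115e-01 -5.49999918e-04]
 [ 2.53945613e-01  9.67217728e-01 -1.22174785e-03]
 [ 2.21712773e-04 -1.32136716e-03 -9.99999102e-01]]
contact_force [ 0.2273932  -0.41167936  0.08144287]
finger_gap 0.08556968142384158
side {'camera_matrix': array([[459.18631707,   0.        , 311.10562087],
       [  0.        , 459.18631707, 200.98038404],
       [  0.        ,   0.        ,   1.        ]]), 'cam_to_world': array([[ 0.91306792, -0.307536  ,  0.26782192,  0.90318585],
       [ 0.40780517,  0.6863319 , -0.60219886, -0.81746043],
       [ 0.0013831 ,  0.65906762,  0.75208241,  1.09055627],
       [ 0.        ,  0.        ,  0.        ,  1.        ]])}
top {'camera_matrix': array([[396.1340818 ,   0.        , 316.9169218 ],
       [  0.        , 396.1340818 , 198.23969749],
       [  0.        ,   0.        ,   1.        ]]), 'cam_to_world': array([[-0.03029916,  0.99395202, -0.10555259,  0.50456795],
       [-0.99948805, -0.03121387, -0.00702435, -0.0422248 ],
       [-0.01027657,  0.10528572,  0.99438891,  0.97937203],
       [ 0.        ,  0.        ,  0.        ,  1.        ]])}
wrist {'camera_matrix': array([[356.3608205 ,   0.        , 319.21944555],
       [  0.        , 356.3608205 , 202.34039   ],
       [  0.        ,   0.        ,   1.        ]]), 'tool_from_camera': array([[ 1.31722155e-03,  9.50743382e-01,  3.09976269e-01,
         7.90814186e-02],
       [ 9.99998980e-01, -1.42325224e-03,  1.15903862e-04,
         1.08122822e-03],
       [ 5.51369249e-04,  3.09975800e-01, -9.50744287e-01,
        -7.10502836e-02],
       [ 0.00000000e+00,  0.00000000e+00,  0.00000000e+00,
         1.00000000e+00]])}
```

View pics/side0.png

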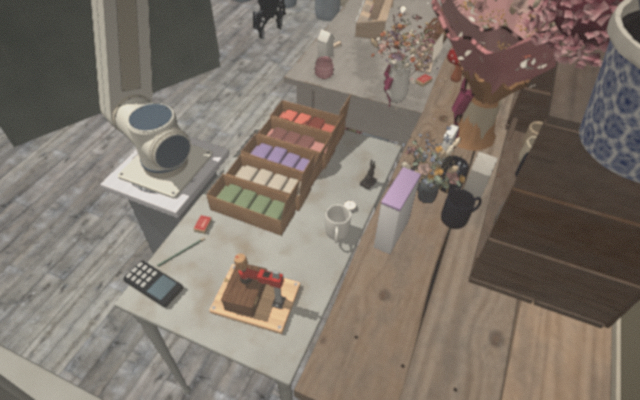

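View pics/top0.png

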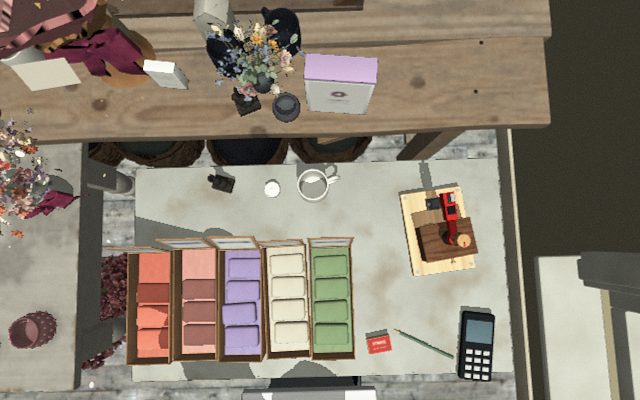

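```bash
python3 - <<'E'
import cv2,numpy as np
a=cv2.imread("pics/top0.png")[170:290,390:490]; b=cv2.imread("pics/side0.png")[240:340,200:310]
a=cv2.resize(a,(480,576),interpolation=cv2.INTER_CUBIC); 
cv2.imwrite("pics/topc.png",a)
E
```

```text
(no output)
```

View pics/topc.png

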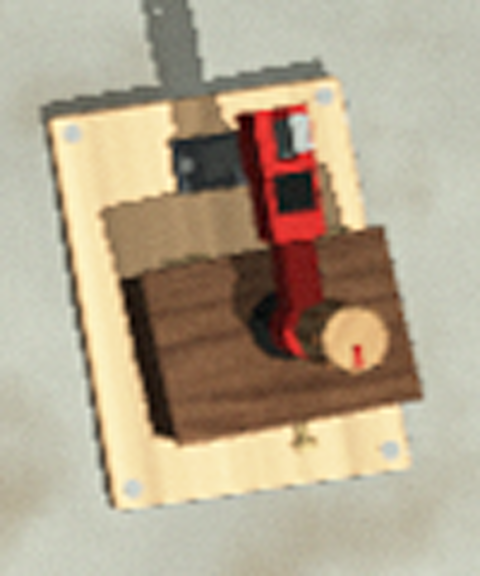

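```bash
cat > h.py <<'E'
import numpy as np
from cell import r, viewer, order
def ray(name,px,o=None):
    c=viewer.get_calibration(name); K=c["camera_matrix"]
    d=np.array([(px[0]-K[0,2])/K[0,0],-(px[1]-K[1,2])/K[1,1],-1.])
    if name=="wrist":
        T=c["tool_from_camera"]; R=np.array(o["tool_rot"]); p=np.array(o["position"])
        return p+R@T[:3,3], R@T[:3,:3]@d
    T=c["cam_to_world"]; return T[:3,3],T[:3,:3]@d
def onz(name,px,z,o=None):
    c,d=ray(name,px,o); return c+d*(z-c[2])/d[2]
E
python3 - <<'E'
from h import *
f=lambda u,v:(390+u/4.8,170+v/4.8)
C=[onz("top",f(*p),.018) for p in((48,118),(338,76),(410,468),(112,508))]
for c in C: print(c)
print([np.linalg.norm(C[i]-C[i-1]) for i in range(4)])
ax=(C[0]+C[1]-C[2]-C[3]); ax/=np.linalg.norm(ax); print("yaw",np.degrees(np.arctan2(ax[1],ax[0])))
print("bar from board",(C[0]+C[1])/2-ax*.035)
print("bartop",onz("top",f(298,132),.165))
for z in(.137,.146,.155): print("pad",onz("top",f(293,192),z))
for z in(.165,.19,.2): print("handle top",onz("top",f(355,338),z))
E
```

```text
[ 0.60921719 -0.2381461   0.018     ]
[ 0.62604805 -0.38627492  0.018     ]
[ 0.42860262 -0.40849568  0.018     ]
[ 0.41337857 -0.25965771  0.018     ]
[np.float64(0.19701653827553423), np.float64(0.14908194354620335), np.float64(0.19869186739279707), np.float64(0.14961454762062334)]
yaw 6.3451060613394805
bar from board [ 0.58284702 -0.3160786   0.018     ]
bartop [ 0.58380145 -0.31491204  0.165     ]
pad [ 0.5599289  -0.32031849  0.137     ]
pad [ 0.55933742 -0.3173473   0.146     ]
pad [ 0.55874594 -0.31437612  0.155     ]
handle top [ 0.49527251 -0.33319173  0.165     ]
handle top [ 0.49555786 -0.32425948  0.19      ]
handle top [ 0.49567201 -0.32068658  0.2       ]
```

Emit:
drive_tool([
  {"travel":[-5.3,-2.8,0],"twist":[0,0,0],"fingers":0},
  {"travel":[-10.6,-5.5,0],"twist":[0,0,0],"fingers":0},
  {"travel":[-15.9,-8.3,0],"twist":[0,0,0],"fingers":0},
  {"travel":[-21.2,-11,0],"twist":[0,0,0],"fingers":0},
  {"travel":[-26.4,-13.8,0],"twist":[0,0,0],"fingers":0},
])

```text
time_s: 0.78
position: [0.3611, 0.3299, 0.3038]
tool_rot: [[-0.967, 0.254, 0.0], [0.254, 0.967, 0.0], [-0.0, 0.0, -1.0]]
contact_force: [0.3, 0.5, -0.2]
finger_gap: -0.0001
finger_force: 0.0
```

Emit:
drive_tool([
  {"travel":[-4,-4.3,0],"twist":[0,0,0],"fingers":0},
  {"travel":[-8,-8.6,0],"twist":[0,0,0],"fingers":0},
  {"travel":[-12,-13,0],"twist":[0,0,0],"fingers":0},
  {"travel":[-16,-17.3,0],"twist":[0,0,0],"fingers":0},
  {"travel":[-20.1,-21.6,0],"twist":[0,0,0],"fingers":0},
])

```text
time_s: 1.4
position: [0.5001, 0.0696, 0.3039]
tool_rot: [[-0.967, 0.254, 0.0], [0.254, 0.967, 0.0], [-0.0, 0.0, -1.0]]
contact_force: [1.1, 1.7, -0.3]
finger_gap: 0.0004
finger_force: 0.0
```

Emit:
drive_tool([
  {"travel":[-1.9,-5.1,0],"twist":[0,0,-0.07],"fingers":0},
  {"travel":[-3.9,-10.2,0],"twist":[0,0,-0.14],"fingers":0},
  {"travel":[-5.8,-15.3,0],"twist":[0,0,-0.21],"fingers":0},
  {"travel":[-7.8,-20.4,0],"twist":[0,0,-0.29],"fingers":0},
  {"travel":[-9.7,-25.4,0],"twist":[0,0,-0.367],"fingers":0},
])

```text
time_s: 2.02
position: [0.5287, -0.2007, 0.3037]
tool_rot: [[-0.994, -0.112, -0.0], [-0.112, 0.994, 0.0], [0.0, 0.0, -1.0]]
contact_force: [0.6, -0.3, 0.5]
finger_gap: 0.0001
finger_force: 0.0
```

Emit:
drive_tool([
  {"travel":[-0.5,-3,0],"twist":[0,0,0],"fingers":0},
  {"travel":[-1,-6,0],"twist":[0,0,0],"fingers":0},
  {"travel":[-1.4,-9,0],"twist":[0,0,0],"fingers":0},
  {"travel":[-1.8,-12,0],"twist":[0,0,0],"fingers":0},
  {"travel":[-1.8,-12,0],"twist":[0,0,0],"fingers":0},
])

```text
time_s: 2.65
position: [0.56, -0.3178, 0.3026]
tool_rot: [[-0.994, -0.108, -0.001], [-0.108, 0.994, 0.001], [0.001, 0.001, -1.0]]
contact_force: [0.1, 0.5, -0.3]
finger_gap: -0.0003
finger_force: 0.0
```

```bash
python3 - <<'E'
from h import *
import cv2,pickle
o=r.get_obs(); pickle.dump(o,open("o1.pkl","wb")); im=viewer.grab_frame("wrist"); cv2.imwrite("pics/w1.png",im[:,:,::-1]); print(o["position"])
E
```

```text
[ 0.55998306 -0.3178391   0.30260459]
```

View pics/w1.png

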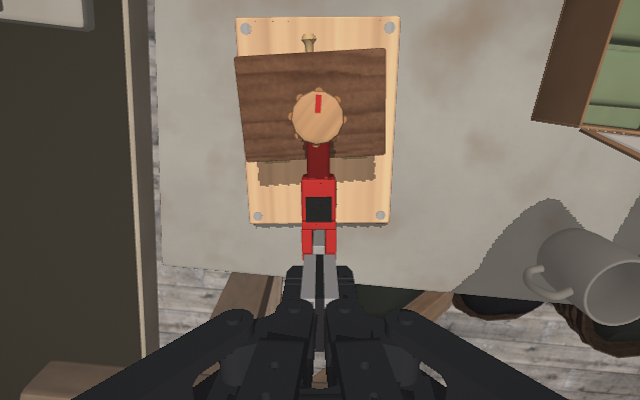

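```bash
python3 - <<'E'
from h import *
import cv2,pickle
o=pickle.load(open("o1.pkl","rb"))
def tri(a,b):
    (c1,d1),(c2,d2)=a,b; s=np.linalg.lstsq(np.c_[d1,-d2],c2-c1,rcond=None)[0]
    return c1+d1*s[0],c2+d2*s[1]
f=lambda u,v:(390+u/4.8,170+v/4.8)
print("pad",tri(ray("wrist",(319,208.5),o),ray("top",f(293,192))))
print("handle top",tri(ray("wrist",(318,117.5),o),ray("top",f(355,338))))
print([onz("wrist",(319,208.5),z,o) for z in(.14,.146,.152)])
im=cv2.imread("pics/w1.png")[180:235,295:345].astype(int); m=((im.max(2)<60)).astype(np.uint8)
n,l,s,c=cv2.connectedComponentsWithStats(m); print(s,c+[295,180])
E
```

```text
pad (array([ 0.55927086, -0.31707595,  0.14678375]), array([ 0.55928561, -0.31708703,  0.14678838]))
handle top (array([ 0.49642773, -0.3244758 ,  0.19007643]), array([ 0.49555795, -0.32425661,  0.19000804]))
[array([ 0.56158886, -0.31682293,  0.14      ]), array([ 0.55953866, -0.31704672,  0.146     ]), array([ 0.55748847, -0.31727051,  0.152     ])]
[[   0    0   50   55 2126]
 [  11   17   25   25  624]] [[319.934619   206.41862653]
 [318.01923077 208.98076923]]
```

Emit:
drive_tool([
  {"travel":[0.1,0.1,2.5],"twist":[0,0,0],"fingers":0},
  {"travel":[0.1,0.1,5],"twist":[0,0,0],"fingers":0},
  {"travel":[0.1,0.1,7],"twist":[0,0,0],"fingers":0},
  {"travel":[0.1,0.1,7.5],"twist":[0,0,0],"fingers":0},
  {"travel":[0.1,0.1,7.8],"twist":[0,0,0],"fingers":0},
])

```text
time_s: 3.32
position: [0.5589, -0.3147, 0.2265]
tool_rot: [[-0.994, -0.111, 0.001], [-0.111, 0.994, -0.0], [-0.0, -0.0, -1.0]]
contact_force: [0.3, 0.1, -1.0]
finger_gap: -0.0001
finger_force: 0.0
```

Emit:
drive_tool([
  {"travel":[0,0,0.3],"twist":[0,0,0],"fingers":0},
  {"travel":[0,0,0.6],"twist":[0,0,0],"fingers":0},
  {"travel":[0,0,0.9],"twist":[0,0,0],"fingers":0},
  {"travel":[0,0,1.2],"twist":[0,0,0],"fingers":0},
  {"travel":[0,0,1.5],"twist":[0,0,0],"fingers":0},
])

```text
time_s: 3.95
position: [0.5588, -0.3154, 0.211]
tool_rot: [[-0.994, -0.11, 0.0], [-0.11, 0.994, -0.0], [-0.0, -0.0, -1.0]]
contact_force: [-0.7, 1.1, 2.8]
finger_gap: 0.0002
finger_force: 1.6
```

Emit:
drive_tool([
  {"travel":[0,0,0.3],"twist":[0,0,0],"fingers":0},
  {"travel":[0,-0.1,0.6],"twist":[0,0,0],"fingers":0},
  {"travel":[0,-0.1,0.9],"twist":[0,0,0],"fingers":0},
  {"travel":[0,-0.1,1.2],"twist":[0,0,0],"fingers":0},
  {"travel":[0,-0.1,1.5],"twist":[0,0,0],"fingers":0},
])

```text
time_s: 4.58
position: [0.5591, -0.3162, 0.1957]
tool_rot: [[-0.994, -0.11, 0.0], [-0.11, 0.994, 0.0], [-0.0, -0.0, -1.0]]
contact_force: [1.5, 0.8, 1.2]
finger_gap: 0.0002
finger_force: 1.0
```

Emit:
drive_tool([
  {"travel":[0,0,0.1],"twist":[0,0,0],"fingers":0},
  {"travel":[0,0,0.2],"twist":[0,0,0],"fingers":0},
  {"travel":[0,0,0.3],"twist":[0,0,0],"fingers":0},
  {"travel":[0,0,0.35],"twist":[0,0,0],"fingers":0},
  {"travel":[0,0,0.4],"twist":[0,0,0],"fingers":0},
])

```text
time_s: 5.2
position: [0.559, -0.3163, 0.1919]
tool_rot: [[-0.994, -0.11, 0.0], [-0.11, 0.994, -0.0], [-0.0, -0.0, -1.0]]
contact_force: [1.3, -0.7, 1.5]
finger_gap: -0.0003
finger_force: 1.2
```

Emit:
drive_tool([
  {"travel":[0,0,0.05],"twist":[0,0,0],"fingers":0},
  {"travel":[0,0,0.1],"twist":[0,0,0],"fingers":0},
  {"travel":[0,0,0.15],"twist":[0,0,0],"fingers":0},
  {"travel":[0,0,0.2],"twist":[0,0,0],"fingers":0},
  {"travel":[0,0,0.2],"twist":[0,0,0],"fingers":0},
])

```text
time_s: 5.82
position: [0.5591, -0.3163, 0.1911]
tool_rot: [[-0.994, -0.11, 0.001], [-0.11, 0.994, -0.001], [-0.001, -0.001, -1.0]]
contact_force: [1.0, 1.9, 9.6]
finger_gap: -0.0001
finger_force: 5.1
```

```bash
python3 - <<'E'
from h import *
import cv2
o=r.get_obs(); im=viewer.grab_frame("wrist"); s=viewer.grab_frame("side")[240:340,190:315]
s=cv2.resize(s,(500,400),interpolation=cv2.INTER_CUBIC)
w=cv2.resize(im[60:310,230:418],(300,400)); 
cv2.imwrite("pics/w2.png",np.hstack([w,s])[:,:,::-1]); print(o["position"],o["contact_force"])
E
```

```text
[ 0.55913366 -0.3162702   0.19106983] [0.98089898 1.93198558 9.56401172]
```

View pics/w2.png

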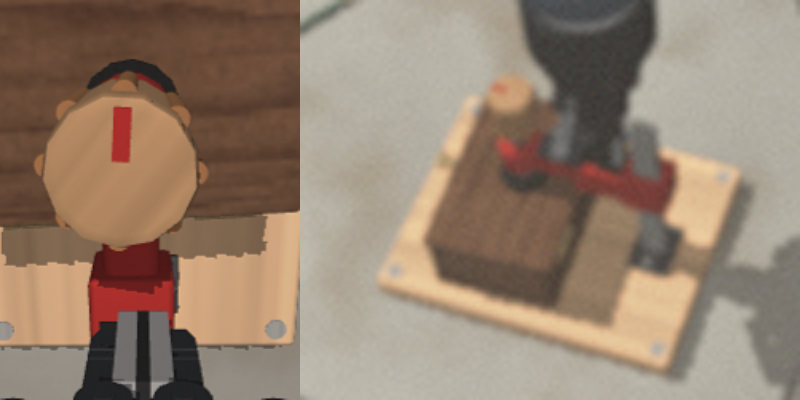

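Emit:
drive_tool([
  {"travel":[0,0,0.04],"twist":[0,0,0],"fingers":0},
  {"travel":[0,0,0.08],"twist":[0,0,0],"fingers":0},
  {"travel":[0,0,0.1],"twist":[0,0,0],"fingers":0},
  {"travel":[0,0,0.1],"twist":[0,0,0],"fingers":0},
  {"travel":[0,0,0.1],"twist":[0,0,0],"fingers":0},
])

```text
time_s: 6.55
position: [0.5591, -0.3163, 0.1908]
tool_rot: [[-0.994, -0.11, 0.002], [-0.11, 0.994, -0.001], [-0.002, -0.002, -1.0]]
contact_force: [-1.9, 2.9, 15.7]
finger_gap: -0.0
finger_force: 7.5
```

Emit:
drive_tool([
  {"travel":[0,0,-1.5],"twist":[0,0,0],"fingers":0},
  {"travel":[0,0,-5],"twist":[0,0,0],"fingers":0},
  {"travel":[0,0,-10],"twist":[0,0,0],"fingers":6},
  {"travel":[3,-0.1,-10],"twist":[0,0,0],"fingers":6},
  {"travel":[6.3,-0.2,-10],"twist":[0,0,0],"fingers":6},
])

```text
time_s: 7.18
position: [0.4959, -0.3252, 0.2894]
tool_rot: [[-0.994, -0.111, -0.0], [-0.111, 0.994, -0.0], [0.0, -0.0, -1.0]]
contact_force: [-0.1, 0.6, -0.6]
finger_gap: 0.0544
finger_force: 0.0
```

```bash
python3 - <<'E'
from h import *
import cv2
o=r.get_obs(); im=viewer.grab_frame("wrist"); cv2.imwrite("pics/w3.png",im[:,:,::-1]); t=viewer.grab_frame("top"); np.save("pics/t3.npy",t)
hsv=cv2.cvtColor(im,cv2.COLOR_RGB2HSV)
print(o["position"],o["tool_rot"],o["contact_force"],o["joints"])
import pickle; pickle.dump(o,open("o3.pkl","wb"))
E
```

```text
[ 0.49588597 -0.32516531  0.28940847] [[-9.93862385e-01 -1.10623422e-01 -1.38247638e-04]
 [-1.10623349e-01  9.93862299e-01 -4.54032141e-04]
 [ 1.87625705e-04 -4.35952049e-04 -9.99999887e-01]] [-0.12997815  0.56642589 -0.60105502] [-4.13491335e+01  1.92865189e+01  5.54168641e+00  7.62439277e+01
 -2.47617280e-02 -4.77003885e+01]
```

View pics/w3.png

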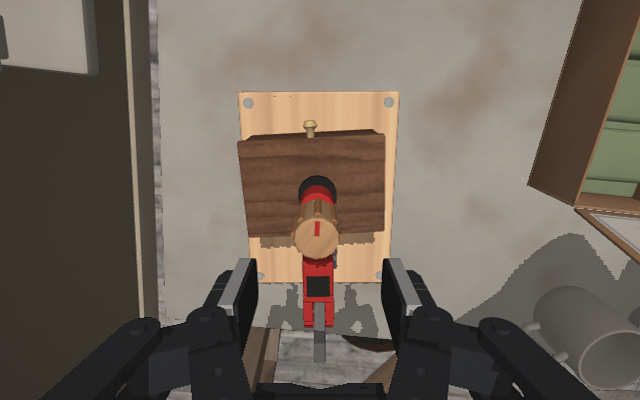

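```bash
python3 - <<'E'
from h import *
import pickle
o=pickle.load(open("o3.pkl","rb"))
h=onz("wrist",(317,238),.167,o); f=onz("wrist",(317.5,194),.08,o); n=onz("wrist",(318,286.5),.1178,o)
R=np.array(o["tool_rot"]);p=np.array(o["position"])
for a,b in(("top",h),("foot",f),("pad",n)): print(a,b,(R.T@(b-p))*100)
E
```

```text
top [ 0.50232261 -0.32494538  0.167     ] [-0.64444227 -0.04401027 12.24074693]
foot [ 0.50133813 -0.32524653  0.08      ] [-0.54490012 -0.05925757 20.94077324]
pad [ 0.56444655 -0.31763083  0.1178    ] [-6.90054642e+00 -2.13632213e-03  1.71595554e+01]
```

Emit:
drive_tool([
  {"travel":[-0.4,0,2],"twist":[0,0,0],"fingers":6},
  {"travel":[-0.4,0,4.5],"twist":[0,0,0],"fingers":6},
  {"travel":[-0.4,0,7],"twist":[0,0,0],"fingers":6},
  {"travel":[-0.4,0,8.2],"twist":[0,0,0],"fingers":6},
  {"travel":[-0.4,0,8.5],"twist":[0,0,0],"fingers":6},
], squeeze=60)

```text
time_s: 7.9
position: [0.5006, -0.3246, 0.2035]
tool_rot: [[-0.994, -0.11, -0.001], [-0.11, 0.994, 0.001], [0.001, 0.001, -1.0]]
contact_force: [-0.6, -0.2, -0.2]
finger_gap: 0.0603
finger_force: 0.0
```

Emit:
drive_tool([
  {"travel":[0,0,0],"twist":[0,0,0],"fingers":4},
  {"travel":[0,0,0],"twist":[0,0,0],"fingers":3.2},
  {"travel":[0,0,0],"twist":[0,0,0],"fingers":2.5},
  {"travel":[0,0,0],"twist":[0,0,0],"fingers":1.5},
  {"travel":[0,0,0],"twist":[0,0,0],"fingers":1.5},
], squeeze=60)

```text
time_s: 8.52
position: [0.5008, -0.3252, 0.2048]
tool_rot: [[-0.994, -0.11, 0.001], [-0.11, 0.994, -0.002], [-0.001, -0.002, -1.0]]
contact_force: [-0.4, -0.5, 6.3]
finger_gap: 0.027
finger_force: 58.8
```

```bash
python3 - <<'E'
from h import *
import cv2
o=r.get_obs(); print(o["contact_force"],o["torque"],o["finger_gap"],o["finger_force"])
im=viewer.grab_frame("wrist"); cv2.imwrite("pics/w4.png",im[150:400,160:480,::-1])
E
```

```text
[-0.44156293 -0.54128079  6.30117813] [-0.27723783  0.05636828  0.03406589] 0.02695018821976611 58.79064917564392
```

View pics/w4.png

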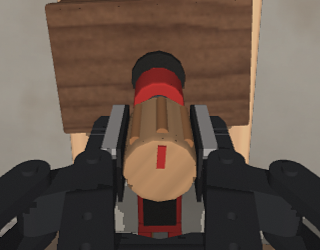

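Emit:
drive_tool([
  {"travel":[0,0,-0.12],"twist":[0,0,0.08],"fingers":1.5},
  {"travel":[0,0,-0.12],"twist":[0,0,0.2],"fingers":1.5},
  {"travel":[0,0,-0.12],"twist":[0,0,0.32],"fingers":1.5},
  {"travel":[0,0,-0.12],"twist":[0,0,0.44],"fingers":1.5},
  {"travel":[0,0,-0.12],"twist":[0,0,0.5],"fingers":1.5},
])

```text
time_s: 9.2
position: [0.5008, -0.324, 0.2051]
tool_rot: [[-0.924, 0.382, 0.001], [0.382, 0.924, 0.002], [-0.0, 0.002, -1.0]]
contact_force: [2.5, 2.7, 2.1]
finger_gap: 0.0268
finger_force: 59.2
```

```bash
cat > s.py <<'E'
from h import *
o=r.get_obs(); R=np.array(o["tool_rot"])
print(o["time_s"],"F",np.round(o["contact_force"],1),"M",np.round(o["torque"],3),"yaw",np.degrees(np.arctan2(R[1,0],R[0,0]))%360,"p",np.round(o["position"],4),"q6",o["joints"][5],o["finger_gap"])
E
python3 s.py
```

```text
9.2 F [2.5 2.7 2.1] M [ 0.705 -0.36   0.201] yaw 157.5537706261609 p [ 0.5008 -0.324   0.2051] q6 -18.54702691449806 0.026827839327617967
```

Emit:
drive_tool([
  {"travel":[0,0,0],"twist":[0,0,0.1],"fingers":1.5},
  {"travel":[0,0,0],"twist":[0,0,0.2],"fingers":1.5},
  {"travel":[0,0,0],"twist":[0,0,0.3],"fingers":1.5},
  {"travel":[0,0,0],"twist":[0,0,0.4],"fingers":1.5},
  {"travel":[0,0,0],"twist":[0,0,0.4],"fingers":1.5},
])

```text
time_s: 9.82
position: [0.5009, -0.3242, 0.2054]
tool_rot: [[-0.705, 0.709, 0.001], [0.709, 0.705, 0.001], [-0.0, 0.001, -1.0]]
contact_force: [3.6, 3.0, 2.8]
finger_gap: 0.0268
finger_force: 59.4
```

```bash
python3 s.py
```

```text
9.825 F [3.6 3.  2.8] M [ 0.612 -0.689 -0.011] yaw 134.82220053900872 p [ 0.5009 -0.3242  0.2054] q6 4.182436358486788 0.026836168699494425
```

Emit:
drive_tool([
  {"travel":[0,0,0],"twist":[0,0,0.05],"fingers":1.5},
  {"travel":[0,0,0],"twist":[0,0,0.1],"fingers":1.5},
  {"travel":[0,0,0],"twist":[0,0,0.15],"fingers":1.5},
  {"travel":[0,0,0],"twist":[0,0,0.2],"fingers":1.5},
  {"travel":[0,0,0],"twist":[0,0,0.25],"fingers":1.5},
])

```text
time_s: 10.45
position: [0.5011, -0.3242, 0.2054]
tool_rot: [[-0.508, 0.861, 0.002], [0.861, 0.508, 0.001], [-0.0, 0.002, -1.0]]
contact_force: [4.1, 3.7, 2.9]
finger_gap: 0.0266
finger_force: 59.4
```

```bash
python3 s.py
```

```text
10.45 F [4.1 3.7 2.9] M [ 1.012 -0.862  0.219] yaw 120.53652741223473 p [ 0.5011 -0.3242  0.2054] q6 18.47223478340592 0.026590145062324527
```

Emit:
drive_tool([
  {"travel":[0,0,0],"twist":[0,0,0.0],"fingers":1.5},
  {"travel":[0,0,0],"twist":[0,0,0.0],"fingers":1.5},
  {"travel":[0,0,0],"twist":[0,0,0.0],"fingers":1.5},
  {"travel":[0,0,0],"twist":[0,0,0.0],"fingers":1.5},
  {"travel":[0,0,0],"twist":[0,0,0.0],"fingers":1.5},
])

```text
time_s: 11.08
position: [0.5011, -0.3243, 0.2054]
tool_rot: [[-0.509, 0.861, 0.002], [0.861, 0.509, 0.001], [-0.0, 0.002, -1.0]]
contact_force: [4.7, 4.5, 3.9]
finger_gap: 0.0267
finger_force: 59.4
```

```bash
python3 s.py
```

```text
11.075 F [4.7 4.5 3.9] M [ 0.823 -0.86   0.095] yaw 120.61761571897605 p [ 0.5011 -0.3243  0.2054] q6 18.38752359317242 0.0267375999153008
```

```bash
cat > m.py <<'E'
from h import *
a=[]
for i in range(8):
    o=r.get_obs(); a.append(np.r_[o["contact_force"],o["torque"]]); viewer.grab_frame("wrist")
print(np.round(np.mean(a,0),3),np.round(np.std(a,0),3))
E
python3 m.py
```

```text
[ 4.113  4.134  3.176  0.924 -0.883  0.105] [0.378 0.531 0.691 0.045 0.023 0.017]
```

Emit:
drive_tool([
  {"travel":[0,0,0],"twist":[0,0,0.05],"fingers":1.5},
  {"travel":[0,0,0],"twist":[0,0,0.1],"fingers":1.5},
  {"travel":[0,0,0],"twist":[0,0,0.1],"fingers":1.5},
  {"travel":[0,0,0],"twist":[0,0,0.1],"fingers":1.5},
  {"travel":[0,0,0],"twist":[0,0,0.1],"fingers":1.5},
])

```text
time_s: 12.1
position: [0.5012, -0.3242, 0.2054]
tool_rot: [[-0.421, 0.907, 0.002], [0.907, 0.421, 0.001], [0.0, 0.002, -1.0]]
contact_force: [4.7, 5.1, 3.5]
finger_gap: 0.0266
finger_force: 59.4
```

```bash
python3 m.py; python3 s.py
```

```text
[ 4.66   4.474  3.588  0.967 -0.95   0.117] [0.135 0.568 0.359 0.024 0.021 0.03 ]
12.5 F [4.7 3.7 3.8] M [ 0.987 -0.917  0.036] yaw 114.89301246026619 p [ 0.5011 -0.3242  0.2054] q6 24.114849615995652 0.026636088731948785
```

```bash
sed -i 's/range(8)/range(20)/' m.py; python3 m.py
```

```text
[ 4.417  4.351  3.264  0.964 -0.945  0.109] [0.506 0.468 0.456 0.031 0.037 0.04 ]
```

Emit:
drive_tool([
  {"travel":[0,0,0],"twist":[0,0,0.01],"fingers":1.5},
  {"travel":[0,0,0],"twist":[0,0,0.02],"fingers":1.5},
  {"travel":[0,0,0],"twist":[0,0,0.03],"fingers":1.5},
  {"travel":[0,0,0],"twist":[0,0,0.04],"fingers":1.5},
  {"travel":[0,0,0],"twist":[0,0,0.05],"fingers":1.5},
])

```text
time_s: 14.12
position: [0.5012, -0.3241, 0.2054]
tool_rot: [[-0.375, 0.927, 0.002], [0.927, 0.375, 0.001], [0.0, 0.002, -1.0]]
contact_force: [4.3, 5.0, 3.6]
finger_gap: 0.0268
finger_force: 59.4
```

```bash
python3 s.py; python3 m.py
```

```text
14.125 F [4.3 5.  3.6] M [ 1.018 -1.007  0.254] yaw 112.02174778309806 p [ 0.5012 -0.3241  0.2054] q6 26.991529742630284 0.026799810119613517
[ 4.421  4.622  3.225  1.023 -0.974  0.213] [0.462 0.501 0.581 0.034 0.03  0.035]
```

Emit:
drive_tool([
  {"travel":[0,0,0],"twist":[0,0,-0.02],"fingers":1.5},
  {"travel":[0,0,0],"twist":[0,0,-0.03],"fingers":1.5},
  {"travel":[0,0,0],"twist":[0,0,-0.04],"fingers":1.5},
  {"travel":[0,0,0],"twist":[0,0,-0.05],"fingers":1.5},
  {"travel":[0,0,0],"twist":[0,0,-0.06],"fingers":1.5},
])

```text
time_s: 15.75
position: [0.5012, -0.3247, 0.2054]
tool_rot: [[-0.43, 0.903, 0.002], [0.903, 0.43, -0.0], [-0.001, 0.002, -1.0]]
contact_force: [5.6, 2.7, 2.3]
finger_gap: 0.0266
finger_force: 59.4
```

```bash
python3 s.py; python3 m.py
```

```text
15.75 F [5.6 2.7 2.3] M [ 0.444 -0.994 -0.018] yaw 115.4548975948115 p [ 0.5012 -0.3247  0.2054] q6 23.538852181749824 0.026600997865082646
[ 5.018  2.336  2.547  0.512 -1.011 -0.034] [0.52  0.364 0.573 0.035 0.031 0.036]
```

Emit:
drive_tool([
  {"travel":[0,0,0],"twist":[0,0,0.02],"fingers":1.5},
  {"travel":[0,0,0],"twist":[0,0,0.04],"fingers":1.5},
  {"travel":[0,0,0],"twist":[0,0,0.06],"fingers":1.5},
  {"travel":[0,0,0],"twist":[0,0,0.07],"fingers":1.5},
  {"travel":[0,0,0],"twist":[0,0,0.08],"fingers":1.5},
])

```text
time_s: 17.38
position: [0.5012, -0.3244, 0.2054]
tool_rot: [[-0.356, 0.934, 0.002], [0.934, 0.356, 0.001], [-0.0, 0.002, -1.0]]
contact_force: [4.4, 3.8, 2.8]
finger_gap: 0.0262
finger_force: 59.4
```

```bash
python3 s.py; python3 m.py
```

```text
17.375 F [4.4 3.8 2.8] M [ 0.698 -1.011  0.228] yaw 110.86501310855083 p [ 0.5012 -0.3244  0.2054] q6 28.13855736923661 0.026199782020792588
[ 4.538  3.235  2.491  0.753 -1.022  0.205] [0.449 0.496 0.396 0.027 0.028 0.034]
```

Emit:
drive_tool([
  {"travel":[0,0,0],"twist":[0,0,0.025],"fingers":1.5},
  {"travel":[0,0,0],"twist":[0,0,0.05],"fingers":1.5},
  {"travel":[0,0,0],"twist":[0,0,0.075],"fingers":1.5},
  {"travel":[0,0,0],"twist":[0,0,0.09],"fingers":1.5},
  {"travel":[0,0,0],"twist":[0,0,0.1],"fingers":1.5},
])

```text
time_s: 19.0
position: [0.5013, -0.3243, 0.2054]
tool_rot: [[-0.261, 0.965, 0.002], [0.965, 0.261, 0.001], [0.0, 0.002, -1.0]]
contact_force: [5.3, 3.5, 2.3]
finger_gap: 0.0263
finger_force: 59.4
```

```bash
python3 s.py; python3 m.py
```

```text
19.0 F [5.3 3.5 2.3] M [ 0.82  -1.08   0.256] yaw 105.1386813605241 p [ 0.5013 -0.3243  0.2054] q6 33.87043589452479 0.026332048754626504
[ 4.954  3.949  2.812  0.867 -1.079  0.218] [0.523 0.427 0.413 0.033 0.028 0.027]
```

Emit:
drive_tool([
  {"travel":[0,0,0],"twist":[0,0,-0.02],"fingers":1.5},
  {"travel":[0,0,0],"twist":[0,0,-0.03],"fingers":1.5},
  {"travel":[0,0,0],"twist":[0,0,-0.04],"fingers":1.5},
  {"travel":[0,0,0],"twist":[0,0,-0.05],"fingers":1.5},
  {"travel":[0,0,0],"twist":[0,0,-0.06],"fingers":1.5},
])

```text
time_s: 20.62
position: [0.5013, -0.3246, 0.2055]
tool_rot: [[-0.319, 0.948, 0.002], [0.948, 0.319, -0.0], [-0.001, 0.002, -1.0]]
contact_force: [5.9, 2.8, 3.2]
finger_gap: 0.0264
finger_force: 59.4
```

```bash
python3 s.py; python3 m.py
```

```text
20.625 F [5.9 2.8 3.2] M [ 0.48  -1.036 -0.023] yaw 108.58579734290872 p [ 0.5013 -0.3246  0.2055] q6 30.411800576094084 0.02637126925211442
[ 5.307  2.529  2.373  0.509 -1.106 -0.032] [0.456 0.511 0.531 0.033 0.034 0.03 ]
```

Emit:
drive_tool([
  {"travel":[0,0,0],"twist":[0,0,0.03],"fingers":1.5},
  {"travel":[0,0,0],"twist":[0,0,0.06],"fingers":1.5},
  {"travel":[0,0,0],"twist":[0,0,0.09],"fingers":1.5},
  {"travel":[0,0,0],"twist":[0,0,0.11],"fingers":1.5},
  {"travel":[0,0,0],"twist":[0,0,0.12],"fingers":1.5},
])

```text
time_s: 22.25
position: [0.5013, -0.3244, 0.2055]
tool_rot: [[-0.203, 0.979, 0.002], [0.979, 0.203, 0.0], [0.0, 0.002, -1.0]]
contact_force: [4.7, 3.8, 2.5]
finger_gap: 0.0267
finger_force: 59.4
```

```bash
python3 s.py; python3 m.py
```

```text
22.25 F [4.7 3.8 2.5] M [ 0.792 -1.138  0.258] yaw 101.69481653037202 p [ 0.5013 -0.3244  0.2055] q6 37.312661417840324 0.02665651135497184
[ 5.348  3.795  2.697  0.783 -1.126  0.227] [0.533 0.436 0.47  0.026 0.026 0.026]
```

```bash
python3 - <<'E'
from h import *
import cv2
im=viewer.grab_frame("wrist")[150:400,160:480]; s=viewer.grab_frame("side")[235:340,190:315]
s=cv2.resize(s,(476,400),interpolation=cv2.INTER_CUBIC)
cv2.imwrite("pics/w5.png",np.hstack([np.vstack([im,np.zeros((150,320,3),np.uint8)]),s])[:,:,::-1])
E
```

```text
(no output)
```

View pics/w5.png

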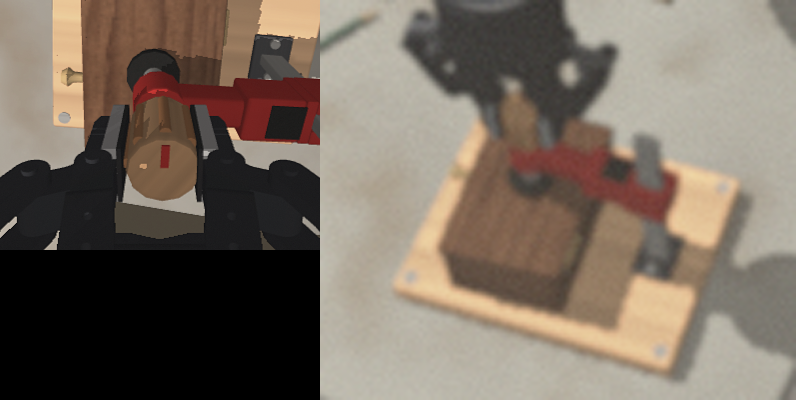

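Emit:
drive_tool([
  {"travel":[0,0,0],"twist":[0,0,0.02],"fingers":1.5},
  {"travel":[0,0,0],"twist":[0,0,0.04],"fingers":1.5},
  {"travel":[0,0,0],"twist":[0,0,0.06],"fingers":1.5},
  {"travel":[0,0,0],"twist":[0,0,0.08],"fingers":1.5},
  {"travel":[0,0,0],"twist":[0,0,0.1],"fingers":1.5},
])

```text
time_s: 23.98
position: [0.5013, -0.3243, 0.2055]
tool_rot: [[-0.104, 0.995, 0.002], [0.995, 0.104, 0.001], [0.0, 0.002, -1.0]]
contact_force: [5.6, 3.9, 3.6]
finger_gap: 0.027
finger_force: 59.4
```

```bash
sed -i 's/range(20)/range(10)/' m.py;  python3 s.py; python3 m.py
```

```text
23.975 F [5.6 3.9 3.6] M [ 0.895 -1.119  0.275] yaw 95.96275081327147 p [ 0.5013 -0.3243  0.2055] q6 43.05058905773045 0.026971643369631433
[ 5.247  4.044  2.879  0.874 -1.162  0.21 ] [0.476 0.425 0.543 0.021 0.029 0.041]
```

Emit:
drive_tool([
  {"travel":[0,0,0],"twist":[0,0,0.02],"fingers":1.5},
  {"travel":[0,0,0],"twist":[0,0,0.04],"fingers":1.5},
  {"travel":[0,0,0],"twist":[0,0,0.06],"fingers":1.5},
  {"travel":[0,0,0],"twist":[0,0,0.08],"fingers":1.5},
  {"travel":[0,0,0],"twist":[0,0,0.1],"fingers":1.5},
])

```text
time_s: 25.1
position: [0.5014, -0.3242, 0.2055]
tool_rot: [[-0.004, 1.0, 0.002], [1.0, 0.004, 0.001], [0.001, 0.002, -1.0]]
contact_force: [4.8, 4.6, 3.2]
finger_gap: 0.0269
finger_force: 59.4
```

```bash
python3 s.py; python3 m.py
```

```text
25.1 F [4.8 4.6 3.2] M [ 1.008 -1.234  0.272] yaw 90.239447087775 p [ 0.5014 -0.3242  0.2055] q6 48.779976392731385 0.026875652215146265
[ 5.559  4.33   2.858  0.969 -1.22   0.246] [0.39  0.414 0.599 0.022 0.03  0.028]
```

Emit:
drive_tool([
  {"travel":[0,0,0],"twist":[0,0,-0.02],"fingers":1.5},
  {"travel":[0,0,0],"twist":[0,0,-0.03],"fingers":1.5},
  {"travel":[0,0,0],"twist":[0,0,-0.04],"fingers":1.5},
  {"travel":[0,0,0],"twist":[0,0,-0.05],"fingers":1.5},
  {"travel":[0,0,0],"twist":[0,0,-0.06],"fingers":1.5},
])

```text
time_s: 26.22
position: [0.5015, -0.3245, 0.2055]
tool_rot: [[-0.064, 0.998, 0.003], [0.998, 0.064, 0.0], [0.0, 0.003, -1.0]]
contact_force: [6.6, 2.5, 2.3]
finger_gap: 0.0268
finger_force: 59.4
```

```bash
python3 s.py; python3 m.py
```

```text
26.225 F [6.6 2.5 2.3] M [ 0.686 -1.337 -0.04 ] yaw 93.69730593341083 p [ 0.5015 -0.3245  0.2055] q6 45.30811318753869 0.026753661561652178
[ 6.129  3.154  2.426  0.658 -1.282 -0.027] [0.495 0.587 0.365 0.025 0.028 0.025]
```

Emit:
drive_tool([
  {"travel":[0,0,0],"twist":[0,0,0.03],"fingers":1.5},
  {"travel":[0,0,0],"twist":[0,0,0.06],"fingers":1.5},
  {"travel":[0,0,0],"twist":[0,0,0.08],"fingers":1.5},
  {"travel":[0,0,0],"twist":[0,0,0.1],"fingers":1.5},
  {"travel":[0,0,0],"twist":[0,0,0.12],"fingers":1.5},
])

```text
time_s: 27.35
position: [0.5014, -0.3243, 0.2055]
tool_rot: [[0.056, 0.998, 0.002], [0.998, -0.056, 0.001], [0.001, 0.002, -1.0]]
contact_force: [5.5, 5.6, 4.1]
finger_gap: 0.0266
finger_force: 59.4
```

```bash
python3 s.py; python3 m.py
```

```text
27.35 F [5.5 5.6 4.1] M [ 0.914 -1.282  0.287] yaw 86.80005158967782 p [ 0.5014 -0.3243  0.2055] q6 52.21708766285604 0.02661033020885575Traceback (most recent call last):
  File "m.py", line 4, in <module>
    o=r.get_obs(); a.append(np.r_[o["contact_force"],o["torque"]]); viewer.grab_frame("wrist")
                                                                    ~~~~~~~~~~~~~~~~~^^^^^^^^^
ValueError: 200 camera calls are used up
```

Emit:
drive_tool([
  {"travel":[0.05,0.1,0],"twist":[0,0,0.02],"fingers":1.5},
  {"travel":[0.05,0.1,0],"twist":[0,0,0.04],"fingers":1.5},
  {"travel":[0.05,0.1,0],"twist":[0,0,0.06],"fingers":1.5},
  {"travel":[0.05,0.1,0],"twist":[0,0,0.08],"fingers":1.5},
  {"travel":[0.05,0.1,0],"twist":[0,0,0.1],"fingers":1.5},
])

```text
time_s: 28.12
position: [0.5018, -0.324, 0.2055]
tool_rot: [[0.157, 0.988, 0.001], [0.988, -0.157, 0.0], [0.0, 0.001, -1.0]]
contact_force: [1.4, 4.1, 5.4]
finger_gap: 0.0268
finger_force: 59.6
```

```bash
python3 s.py
```

```text
28.125 F [1.4 4.1 5.4] M [ 0.884 -0.562  0.315] yaw 80.96230188779148 p [ 0.5018 -0.324   0.2055] q6 58.12274644951169 0.02678286207683775
```

Emit:
drive_tool([
  {"travel":[0,0,0],"twist":[0,0,0.02],"fingers":1.5},
  {"travel":[0,0,0],"twist":[0,0,0.04],"fingers":1.5},
  {"travel":[0,0,0],"twist":[0,0,0.06],"fingers":1.5},
  {"travel":[0,0,0],"twist":[0,0,0.08],"fingers":1.5},
  {"travel":[0,0,0],"twist":[0,0,0.1],"fingers":1.5},
])

```text
time_s: 28.75
position: [0.5018, -0.3239, 0.2055]
tool_rot: [[0.255, 0.967, 0.001], [0.967, -0.255, 0.0], [0.001, 0.001, -1.0]]
contact_force: [2.8, 4.3, 4.9]
finger_gap: 0.0266
finger_force: 59.7
```

```bash
python3 s.py
```

```text
28.75 F [2.8 4.3 4.9] M [ 0.953 -0.542  0.305] yaw 75.24201164226913 p [ 0.5018 -0.3239  0.2055] q6 63.848966344218425 0.026623055635654754
```

Emit:
drive_tool([
  {"travel":[0,0,0],"twist":[0,0,0],"fingers":3.5},
  {"travel":[0,0,0],"twist":[0,0,0],"fingers":4.5},
  {"travel":[0,0,0],"twist":[0,0,0],"fingers":4.5},
  {"travel":[0,0,0],"twist":[0,0,0],"fingers":4.5},
  {"travel":[0,0,0],"twist":[0,0,0],"fingers":4.5},
])

```text
time_s: 29.38
position: [0.5015, -0.3244, 0.205]
tool_rot: [[0.256, 0.967, -0.0], [0.967, -0.256, -0.0], [-0.0, -0.0, -1.0]]
contact_force: [-0.3, -0.1, 0.2]
finger_gap: 0.0451
finger_force: 0.0
```

```bash
python3 s.py
```

```text
29.375 F [-0.3 -0.1  0.2] M [0.032 0.03  0.031] yaw 75.15839195210691 p [ 0.5015 -0.3244  0.205 ] q6 63.90203715638043 0.04506704306825654
```

Emit:
drive_tool([
  {"travel":[0,0,0],"twist":[0,0,0],"fingers":4.5},
  {"travel":[0,0,0],"twist":[0,0,0],"fingers":3.5},
  {"travel":[0,0,0],"twist":[0,0,0],"fingers":1.5},
  {"travel":[0,0,0],"twist":[0,0,0],"fingers":1.5},
  {"travel":[0,0,0],"twist":[0,0,0],"fingers":1.5},
])

```text
time_s: 30.0
position: [0.5017, -0.3244, 0.2054]
tool_rot: [[0.256, 0.967, 0.001], [0.967, -0.256, -0.0], [-0.0, 0.001, -1.0]]
contact_force: [0.4, 0.1, 3.5]
finger_gap: 0.0265
finger_force: 58.9
```

```bash
python3 s.py
```

```text
30.0 F [0.4 0.1 3.5] M [ 0.024 -0.178 -0.012] yaw 75.16624099417012 p [ 0.5017 -0.3244  0.2054] q6 63.904925490302965 0.02649229947743262
```

Emit:
drive_tool([
  {"travel":[0,0,0],"twist":[0,0,0.02],"fingers":1.5},
  {"travel":[0,0,0],"twist":[0,0,0.03],"fingers":1.5},
  {"travel":[0,0,0],"twist":[0,0,0.04],"fingers":1.5},
  {"travel":[0,0,0],"twist":[0,0,0.05],"fingers":1.5},
  {"travel":[0,0,0],"twist":[0,0,0.06],"fingers":1.5},
])

```text
time_s: 30.62
position: [0.5016, -0.3242, 0.2053]
tool_rot: [[0.314, 0.949, 0.0], [0.949, -0.314, 0.0], [0.0, 0.0, -1.0]]
contact_force: [0.9, 0.3, 5.4]
finger_gap: 0.0265
finger_force: 58.8
```

```bash
python3 s.py
```

```text
30.625 F [0.9 0.3 5.4] M [ 0.303 -0.169  0.308] yaw 71.70302830554346 p [ 0.5016 -0.3242  0.2053] q6 67.37311566956143 0.026492617974834386
```

Emit:
drive_tool([
  {"travel":[0,0,0],"twist":[0,0,0.02],"fingers":1.5},
  {"travel":[0,0,0],"twist":[0,0,0.04],"fingers":1.5},
  {"travel":[0,0,0],"twist":[0,0,0.06],"fingers":1.5},
  {"travel":[0,0,0],"twist":[0,0,0.07],"fingers":1.5},
  {"travel":[0,0,0],"twist":[0,0,0.08],"fingers":1.5},
])

```text
time_s: 31.25
position: [0.5016, -0.3239, 0.2053]
tool_rot: [[0.389, 0.921, 0.0], [0.921, -0.389, 0.0], [0.001, 0.0, -1.0]]
contact_force: [0.8, 2.4, 6.4]
finger_gap: 0.0264
finger_force: 58.9
```

```bash
python3 s.py
```

```text
31.25 F [0.8 2.4 6.4] M [ 0.47  -0.11   0.349] yaw 67.12914788326691 p [ 0.5016 -0.3239  0.2053] q6 71.9558470335923 0.02639473504694922
```

Emit:
drive_tool([
  {"travel":[0,0,0],"twist":[0,0,-0.02],"fingers":1.5},
  {"travel":[0,0,0],"twist":[0,0,-0.03],"fingers":1.5},
  {"travel":[0,0,0],"twist":[0,0,-0.04],"fingers":1.5},
  {"travel":[0,0,0],"twist":[0,0,-0.05],"fingers":1.5},
  {"travel":[0,0,0],"twist":[0,0,-0.06],"fingers":1.5},
])

```text
time_s: 31.88
position: [0.5017, -0.3242, 0.2054]
tool_rot: [[0.333, 0.943, 0.001], [0.943, -0.333, -0.0], [0.0, 0.001, -1.0]]
contact_force: [1.3, 0.8, 4.9]
finger_gap: 0.0267
finger_force: 58.9
```

```bash
python3 s.py
```

```text
31.875 F [1.3 0.8 4.9] M [ 0.156 -0.271 -0.058] yaw 70.56448871676731 p [ 0.5017 -0.3242  0.2054] q6 68.50995431968839 0.02666277542779578
```

Emit:
drive_tool([
  {"travel":[0,0,0],"twist":[0,0,0.03],"fingers":1.5},
  {"travel":[0,0,0],"twist":[0,0,0.06],"fingers":1.5},
  {"travel":[0,0,0],"twist":[0,0,0.08],"fingers":1.5},
  {"travel":[0,0,0],"twist":[0,0,0.09],"fingers":1.5},
  {"travel":[0,0,0],"twist":[0,0,0.1],"fingers":1.5},
])

```text
time_s: 32.5
position: [0.5016, -0.3239, 0.2053]
tool_rot: [[0.425, 0.905, 0.0], [0.905, -0.425, 0.001], [0.001, -0.0, -1.0]]
contact_force: [0.5, 2.7, 6.7]
finger_gap: 0.0268
finger_force: 58.9
```

```bash
python3 s.py
```

```text
32.5 F [0.5 2.7 6.7] M [ 0.552 -0.13   0.343] yaw 64.8379710331127 p [ 0.5016 -0.3239  0.2053] q6 74.24913946415933 0.0268278554559054
```

Emit:
drive_tool([
  {"travel":[0,0,0],"twist":[0,0,0],"fingers":1.5},
  {"travel":[0,0,0],"twist":[0,0,0.01],"fingers":1.5},
  {"travel":[0,0,0],"twist":[0,0,0.015],"fingers":1.5},
  {"travel":[0,0,0],"twist":[0,0,0.02],"fingers":1.5},
  {"travel":[0,0,0],"twist":[0,0,0.025],"fingers":1.5},
])

```text
time_s: 33.12
position: [0.5016, -0.3239, 0.2053]
tool_rot: [[0.448, 0.894, 0.0], [0.894, -0.448, 0.001], [0.001, -0.0, -1.0]]
contact_force: [0.9, 1.3, 5.8]
finger_gap: 0.0268
finger_force: 58.9
```

```bash
python3 s.py
```

```text
33.125 F [0.9 1.3 5.8] M [ 0.555 -0.121  0.327] yaw 63.41604273846654 p [ 0.5016 -0.3239  0.2053] q6 75.671040882149 0.02677757803701172
```

Emit:
drive_tool([
  {"travel":[0,0,0],"twist":[0,0,0],"fingers":1.5},
  {"travel":[0,0,0],"twist":[0,0,0.01],"fingers":1.5},
  {"travel":[0,0,0],"twist":[0,0,0.015],"fingers":1.5},
  {"travel":[0,0,0],"twist":[0,0,0.02],"fingers":1.5},
  {"travel":[0,0,0],"twist":[0,0,0.025],"fingers":1.5},
])

```text
time_s: 33.75
position: [0.5016, -0.3239, 0.2053]
tool_rot: [[0.47, 0.883, 0.0], [0.883, -0.47, 0.001], [0.001, -0.0, -1.0]]
contact_force: [1.3, 3.0, 6.4]
finger_gap: 0.0266
finger_force: 58.9
```

```bash
python3 s.py
```

```text
33.75 F [1.3 3.  6.4] M [ 0.586 -0.138  0.331] yaw 61.98466532069665 p [ 0.5016 -0.3239  0.2053] q6 77.10294610500189 0.026595659759411885
```

Emit:
drive_tool([
  {"travel":[0,0,0],"twist":[0,0,-0.06],"fingers":1.5},
  {"travel":[0,0,0],"twist":[0,0,-0.12],"fingers":1.5},
  {"travel":[0,0,0],"twist":[0,0,-0.18],"fingers":1.5},
  {"travel":[0,0,0],"twist":[0,0,-0.24],"fingers":1.5},
  {"travel":[0,0,0],"twist":[0,0,-0.28],"fingers":1.5},
])

```text
time_s: 34.38
position: [0.5018, -0.3246, 0.2054]
tool_rot: [[0.207, 0.978, 0.001], [0.978, -0.207, -0.001], [-0.001, 0.001, -1.0]]
contact_force: [2.0, -1.6, 5.3]
finger_gap: 0.0267
finger_force: 58.8
```

```bash
python3 s.py
```

```text
34.375 F [ 2.  -1.6  5.3] M [-0.28  -0.33  -0.011] yaw 78.07134948492747 p [ 0.5018 -0.3246  0.2054] q6 60.99027901137049 0.026678731260829782
```

Emit:
drive_tool([
  {"travel":[0,0,0],"twist":[0,0,0.02],"fingers":1.5},
  {"travel":[0,0,0],"twist":[0,0,0.04],"fingers":1.5},
  {"travel":[0,0,0],"twist":[0,0,0.05],"fingers":1.5},
  {"travel":[0,0,0],"twist":[0,0,0.06],"fingers":1.5},
  {"travel":[0,0,0],"twist":[0,0,0.07],"fingers":1.5},
])

```text
time_s: 35.0
position: [0.5016, -0.3243, 0.2053]
tool_rot: [[0.278, 0.961, 0.0], [0.961, -0.278, -0.0], [-0.0, 0.0, -1.0]]
contact_force: [1.1, 1.2, 6.3]
finger_gap: 0.0264
finger_force: 58.9
```

```bash
python3 s.py
```

```text
35.0 F [1.1 1.2 6.3] M [ 0.068 -0.183  0.314] yaw 73.88795604189237 p [ 0.5016 -0.3243  0.2053] q6 65.18535100541321 0.026430605491654113
```

Emit:
drive_tool([
  {"travel":[0,0,0],"twist":[0,0,0.01],"fingers":1.5},
  {"travel":[0,0,0],"twist":[0,0,0.02],"fingers":1.5},
  {"travel":[0,0,0],"twist":[0,0,0.03],"fingers":1.5},
  {"travel":[0,0,0],"twist":[0,0,0.04],"fingers":1.5},
  {"travel":[0,0,0],"twist":[0,0,0.05],"fingers":1.5},
])

```text
time_s: 35.62
position: [0.5016, -0.3241, 0.2053]
tool_rot: [[0.325, 0.946, 0.0], [0.946, -0.325, 0.0], [0.0, 0.0, -1.0]]
contact_force: [2.1, 1.4, 5.5]
finger_gap: 0.0265
finger_force: 58.9
```

```bash
python3 s.py
```

```text
35.625 F [2.1 1.4 5.5] M [ 0.144 -0.221  0.231] yaw 71.03339313106241 p [ 0.5016 -0.3241  0.2053] q6 68.04516003550592 0.026464913952300356
```

Emit:
drive_tool([
  {"travel":[0,0,0],"twist":[0,0,0.02],"fingers":1.5},
  {"travel":[0,0,0],"twist":[0,0,0.04],"fingers":1.5},
  {"travel":[0,0,0],"twist":[0,0,0.06],"fingers":1.5},
  {"travel":[0,0,0],"twist":[0,0,0.08],"fingers":1.5},
  {"travel":[0,0,0],"twist":[0,0,0.1],"fingers":1.5},
])

```text
time_s: 36.25
position: [0.5016, -0.3239, 0.2053]
tool_rot: [[0.418, 0.908, 0.0], [0.908, -0.418, 0.0], [0.001, 0.0, -1.0]]
contact_force: [0.6, 2.7, 6.3]
finger_gap: 0.0264
finger_force: 58.9
```

```bash
python3 s.py
```

```text
36.25 F [0.6 2.7 6.3] M [ 0.421 -0.172  0.354] yaw 65.29479488533772 p [ 0.5016 -0.3239  0.2053] q6 73.79238713418466 0.02639094012413696
```

Emit:
drive_tool([
  {"travel":[0,0,0],"twist":[0,0,0.02],"fingers":1.5},
  {"travel":[0,0,0],"twist":[0,0,0.04],"fingers":1.5},
  {"travel":[0,0,0],"twist":[0,0,0.06],"fingers":1.5},
  {"travel":[0,0,0],"twist":[0,0,0.08],"fingers":1.5},
  {"travel":[0,0,0],"twist":[0,0,0.1],"fingers":1.5},
])

```text
time_s: 36.88
position: [0.5016, -0.3238, 0.2053]
tool_rot: [[0.506, 0.862, 0.0], [0.862, -0.506, 0.001], [0.001, -0.0, -1.0]]
contact_force: [1.6, 1.5, 8.5]
finger_gap: 0.0268
finger_force: 59.0
```

```bash
python3 s.py
```

```text
36.875 F [1.6 1.5 8.5] M [ 0.599 -0.093  0.346] yaw 59.570729134257526 p [ 0.5016 -0.3238  0.2053] q6 79.51928279713306 0.026818000514409267
```

Emit:
drive_tool([
  {"travel":[0,0,0],"twist":[0,0,0.01],"fingers":1.5},
  {"travel":[0,0,0],"twist":[0,0,0.02],"fingers":1.5},
  {"travel":[0,0,0],"twist":[0,0,0.03],"fingers":1.5},
  {"travel":[0,0,0],"twist":[0,0,0.04],"fingers":1.5},
  {"travel":[0,0,0],"twist":[0,0,0.05],"fingers":1.5},
])

```text
time_s: 37.5
position: [0.5015, -0.3236, 0.2053]
tool_rot: [[0.549, 0.836, 0.0], [0.836, -0.549, 0.001], [0.001, -0.0, -1.0]]
contact_force: [1.5, 3.4, 7.5]
finger_gap: 0.027
finger_force: 59.0
```

```bash
python3 s.py
```

```text
37.5 F [1.5 3.4 7.5] M [ 0.638 -0.071  0.311] yaw 56.728858894879345 p [ 0.5015 -0.3236  0.2053] q6 82.36670106359979 0.027006989357007582
```

Emit:
drive_tool([
  {"travel":[0,0,0],"twist":[0,0,0],"fingers":1.5},
  {"travel":[0,0,0],"twist":[0,0,0],"fingers":1.5},
  {"travel":[0,0,0],"twist":[0,0,0],"fingers":1.5},
  {"travel":[0,0,0],"twist":[0,0,0],"fingers":1.5},
  {"travel":[0,0,0],"twist":[0,0,0],"fingers":1.5},
])

```text
time_s: 38.12
position: [0.5015, -0.3237, 0.2053]
tool_rot: [[0.548, 0.836, 0.0], [0.836, -0.548, 0.001], [0.001, -0.0, -1.0]]
contact_force: [1.1, 2.9, 7.0]
finger_gap: 0.027
finger_force: 59.0
```

```bash
python3 s.py
```

```text
38.125 F [1.1 2.9 7. ] M [ 0.658 -0.1    0.313] yaw 56.743556055791615 p [ 0.5015 -0.3237  0.2053] q6 82.34928412480829 0.02697076212269827
```

Emit:
drive_tool([
  {"travel":[0,0,0],"twist":[0,0,0],"fingers":1.5},
  {"travel":[0,0,0],"twist":[0,0,0],"fingers":1.5},
  {"travel":[0,0,0],"twist":[0,0,0.02],"fingers":1.5},
  {"travel":[0,0,0],"twist":[0,0,0.04],"fingers":1.5},
  {"travel":[0,0,0],"twist":[0,0,0.06],"fingers":1.5},
], squeeze=110)

```text
time_s: 38.75
position: [0.5015, -0.3236, 0.2054]
tool_rot: [[0.598, 0.802, 0.0], [0.802, -0.598, 0.001], [0.001, -0.0, -1.0]]
contact_force: [-0.2, 4.0, 8.0]
finger_gap: 0.0257
finger_force: 107.4
```

```bash
python3 s.py
```

```text
38.75 F [-0.2  4.   8. ] M [0.805 0.    0.391] yaw 53.27889828183636 p [ 0.5015 -0.3236  0.2054] q6 85.82050202298693 0.025730816247584592
```

Emit:
drive_tool([
  {"travel":[0,0,0],"twist":[0,0,0],"fingers":1.5},
  {"travel":[0,0,0],"twist":[0,0,0],"fingers":1.5},
  {"travel":[0,0,0],"twist":[0,0,0.02],"fingers":1.5},
  {"travel":[0,0,0],"twist":[0,0,0.04],"fingers":1.5},
  {"travel":[0,0,0],"twist":[0,0,0.05],"fingers":1.5},
])

```text
time_s: 39.38
position: [0.5015, -0.3236, 0.2055]
tool_rot: [[0.637, 0.771, 0.0], [0.771, -0.637, 0.001], [0.001, -0.0, -1.0]]
contact_force: [-0.8, 3.6, 8.8]
finger_gap: 0.0259
finger_force: 107.4
```

```bash
python3 s.py
```

```text
39.375 F [-0.8  3.6  8.8] M [0.837 0.01  0.402] yaw 50.424716401994765 p [ 0.5015 -0.3236  0.2055] q6 88.67376458434953 0.025850802767431805
```

Emit:
drive_tool([
  {"travel":[0,0,0],"twist":[0,0,0],"fingers":1.5},
  {"travel":[0,0,0],"twist":[0,0,0],"fingers":1.5},
  {"travel":[0,0,0],"twist":[0,0,0],"fingers":1.5},
  {"travel":[0,0,0],"twist":[0,0,0],"fingers":1.5},
  {"travel":[0,0,0],"twist":[0,0,0],"fingers":1.5},
])

```text
time_s: 40.0
position: [0.5015, -0.3236, 0.2054]
tool_rot: [[0.637, 0.771, 0.0], [0.771, -0.637, 0.001], [0.001, -0.001, -1.0]]
contact_force: [1.0, 4.3, 9.2]
finger_gap: 0.0257
finger_force: 107.5
```

```bash
python3 s.py
```

```text
40.0 F [1.  4.3 9.2] M [ 0.846 -0.063  0.337] yaw 50.44726765578681 p [ 0.5015 -0.3236  0.2054] q6 88.64828140516883 0.025733131172933677
```

Emit:
drive_tool([
  {"travel":[0,0,0],"twist":[0,0,-0.02],"fingers":1.5},
  {"travel":[0,0,0],"twist":[0,0,-0.03],"fingers":1.5},
  {"travel":[0,0,0],"twist":[0,0,-0.04],"fingers":1.5},
  {"travel":[0,0,0],"twist":[0,0,-0.05],"fingers":1.5},
  {"travel":[0,0,0],"twist":[0,0,-0.06],"fingers":1.5},
])

```text
time_s: 40.62
position: [0.5016, -0.3239, 0.2055]
tool_rot: [[0.59, 0.808, 0.001], [0.808, -0.59, 0.0], [0.001, 0.0, -1.0]]
contact_force: [1.3, 2.4, 7.7]
finger_gap: 0.0254
finger_force: 107.5
```

```bash
python3 s.py
```

```text
40.625 F [1.3 2.4 7.7] M [ 0.532 -0.164 -0.005] yaw 53.86644839446633 p [ 0.5016 -0.3239  0.2055] q6 85.21961003781074 0.02539763559690042
```

Emit:
drive_tool([
  {"travel":[0,0,0],"twist":[0,0,0],"fingers":1.5},
  {"travel":[0,0,0],"twist":[0,0,0],"fingers":1.5},
  {"travel":[0,0,0],"twist":[0,0,0],"fingers":1.5},
  {"travel":[0,0,0],"twist":[0,0,0],"fingers":1.5},
  {"travel":[0,0,0],"twist":[0,0,0],"fingers":1.5},
])

```text
time_s: 41.25
position: [0.5016, -0.3239, 0.2055]
tool_rot: [[0.59, 0.807, 0.001], [0.807, -0.59, 0.001], [0.001, 0.0, -1.0]]
contact_force: [-0.4, 2.3, 8.0]
finger_gap: 0.0256
finger_force: 107.5
```

```bash
python3 s.py
```

```text
41.25 F [-0.4  2.3  8. ] M [ 0.592 -0.137  0.039] yaw 53.8492750806303 p [ 0.5016 -0.3239  0.2055] q6 85.23769241318809 0.025639222711687754
```

Emit:
drive_tool([
  {"travel":[0,0,0],"twist":[0,0,0],"fingers":3},
  {"travel":[0,0,0],"twist":[0,0,0],"fingers":5},
  {"travel":[0,0,0],"twist":[0,0,0],"fingers":6},
  {"travel":[0,0,0],"twist":[0,0,0],"fingers":6},
  {"travel":[0,0,0],"twist":[0,0,0],"fingers":6},
])

```text
time_s: 41.88
position: [0.5015, -0.3243, 0.205]
tool_rot: [[0.588, 0.809, -0.0], [0.809, -0.588, 0.0], [-0.0, -0.0, -1.0]]
contact_force: [-0.5, -0.5, -0.5]
finger_gap: 0.0599
finger_force: 0.0
```

```bash
python3 s.py
```

```text
41.875 F [-0.5 -0.5 -0.5] M [-0.013 -0.05  -0.014] yaw 53.95174533707436 p [ 0.5015 -0.3243  0.205 ] q6 85.11224238005867 0.059881375977190295
```

Emit:
drive_tool([
  {"travel":[0,0,0],"twist":[0,0,0],"fingers":6},
  {"travel":[0,0,0],"twist":[0,0,0],"fingers":6},
  {"travel":[0,0,0],"twist":[0,0,0],"fingers":6},
  {"travel":[0,0,0],"twist":[0,0,0],"fingers":6},
  {"travel":[0,0,0],"twist":[0,0,0],"fingers":6},
])

```text
time_s: 42.5
position: [0.5015, -0.3243, 0.2051]
tool_rot: [[0.588, 0.809, 0.0], [0.809, -0.588, 0.0], [0.0, 0.0, -1.0]]
contact_force: [0.2, 0.0, 0.2]
finger_gap: 0.06
finger_force: 0.0
```

```bash
python3 s.py
```

```text
42.5 F [0.2 0.  0.2] M [ 0.044  0.005 -0.034] yaw 53.96194915047343 p [ 0.5015 -0.3243  0.2051] q6 85.107415330701 0.0600441872559071
```

Emit:
drive_tool([
  {"travel":[0,0,0],"twist":[0,0,0],"fingers":6},
  {"travel":[0,0,0],"twist":[0,0,0],"fingers":6},
  {"travel":[0,0,0],"twist":[0,0,0],"fingers":6},
  {"travel":[0,0,0],"twist":[0,0,0],"fingers":6},
  {"travel":[0,0,0],"twist":[0,0,0],"fingers":6},
])

```text
time_s: 43.12
position: [0.5015, -0.3243, 0.2051]
tool_rot: [[0.588, 0.809, -0.0], [0.809, -0.588, 0.0], [0.0, -0.0, -1.0]]
contact_force: [-0.5, -0.3, 0.6]
finger_gap: 0.0601
finger_force: 0.0
```

```bash
python3 s.py
```

```text
43.125 F [-0.5 -0.3  0.6] M [0.035 0.012 0.006] yaw 53.9614880268239 p [ 0.5015 -0.3243  0.2051] q6 85.10721039656731 0.06014766858424446
```

Emit:
drive_tool([
  {"travel":[0,0,-2],"twist":[0,0,0],"fingers":6},
  {"travel":[0,0,-5],"twist":[0,0,0],"fingers":6},
  {"travel":[0,0,-9],"twist":[0,0,0],"fingers":6},
  {"travel":[0,0,-12],"twist":[0,0,0],"fingers":6},
  {"travel":[0,0,-12],"twist":[0,0,0],"fingers":6},
])

```text
time_s: 43.75
position: [0.502, -0.3246, 0.3275]
tool_rot: [[0.588, 0.809, 0.003], [0.809, -0.588, -0.003], [-0.0, 0.004, -1.0]]
contact_force: [-0.9, 0.5, -1.2]
finger_gap: 0.0602
finger_force: 0.0
```

```bash
python3 s.py; python3 -c "
from cell import order
print(order.finish_job())"
```

```text
43.75 F [-0.9  0.5 -1.2] M [-0.036 -0.007 -0.035] yaw 53.963578859034996 p [ 0.502  -0.3246  0.3275] q6 85.10602660777536 0.06020228048460248
the job is handed in; nothing more can be done
None
```

I pushed the jaw down until it bound (about 16 N on the pad), turned the handle clockwise about 2.3 rad, let go and handed the job in at 43.8 s; I estimate 15–30 N of squeeze from noisy wrist torque, but I had used up the camera calls, so neither the squeeze nor the final scene was confirmed.

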